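Close the skewer box and snap its cap on

ROBOT

A 6-joint arm with a two-finger parallel gripper is mounted at the origin on the work surface. World frame = base frame: x ahead of the robot, y to its left, z up, the work surface at z = 0. Lengths are in mm, angles in rad, forces in N, time in s.
With the tool pointing down it reaches from about 350 to 850 mm from the base axis. Payload 8.1 kg.
Tool frame: the origin (TCP) lies on the centre line of the jaws, within the pads' length; the fingertips stand 25 mm ahead of it and the grasp point (between the pads) lies 6 mm ahead of it; z points along the fingers, x is the direction in which the jaws open and shut, and the axes are right-handed (so a half turn about z gives the same grasp; the last joint's range is limited). The gripper opens to 85 mm and grips with 20 to 120 N. Pads are 22 mm wide; open, the fingers measure 114 mm over their backs; the gripper's body (76 mm by 85 mm) begins 54 mm behind the grasp point. The pads swing forward as they close: fully open they stand 13 mm farther back than shut.
Start: joints at [1.016, 0.13, 1.488, -0, 1.523, -0.085], TCP at [271.605, 535.01, 256.292] pointing down, gripper open.
Joint ranges: [-2.96, 2.96], [-0.89, 2.26], [0.02, 2.5], [-1.34, 4.48], [0, 2.73], [-2.66, 2.66]. Speed limits (rad/s): [2.39, 2.39, 2.79, 3.14, 3.14, 3.14].

INTERFACE

Orientations are given as a rotation vector (axis times angle).
In Python, from rig import robot gives the robot as it stands.
- The arm moves only by the tool carry_out, never from a script. Its argument "steps" is a list of rows, each a list of 7 numbers: the turn, a rotation vector about the world's x, y, z in degrees, then the shift along the world's x, y, z in m, then the closure, from 0 (fully open) to 1 (shut). In form: [[wx, wy, wz, tx, ty, tz, claw], ...]. A call has 1 to 5 rows; each row shifts and turns the commanded pose from where the row before left it; what a row does not reach is not made up. A row lasts 1/8 s, in which the tool goes at most 62.5 mm and 10.7 degrees, less where a joint would pass 70% of its speed; a pose out of reach is approached as far as the arm can. A call with a gripper value outside its range is refused whole. The fingers move at their own pace and stop on an object; "squeeze" is the grip in N (left out, the last holds). Time passes only in rows, so rows that do not move let the fingers close. It gives the time, the measured TCP pose, the force and the opening at its end, in the units of the state.
- robot.get_state(): the state, without advancing time (a new reading comes with each control period).
- robot.grab_frame(name): name is "scene" or "top"; returns a dict with "image" (400x640x3 uint8, blue, green, red), "fx", "fy", "cx", "cy" (pixels), "rvec" (rotation vector, rad) and "tvec" (3), from world to camera coordinates, as OpenCV has them. Camera axes: x right, y down, z forward; pixel columns grow to the right and rows downward; lengths in mm; the calibration is good to about 2 mm. A picture is of the moment at which its call begins. There is no depth.
- robot.sign_off(): hands the job in, once; it reports no verdict.
The state is a dict: "t": time; "qpos": joint angles; "joint_vel": joint speeds; "joint_efforts": joint torques, N m; "ee_pos": TCP position; "orientation": TCP orientation; "ft_force": force on the tool from outside, world axes, zero at the start; "ft_torque": the same for the moment, N m; "finger_gap": finger opening in mm.
Only numpy, scipy, OpenCV 4.12 (cv2) and the standard library are available. Lean on these libraries where they do the work, as an engineer would, in place of code of your own. Each camera call takes 0.05 s, during which the arm holds its last target.

TASK

The butcher's skewer box has just been filled: fold its lid down shut, so that the stud on the front of the box stands up through the hole in the lid's tab, then take the loose cap from the cutting board and press it straight down onto the stud until it clicks and bottoms out. Do not stop at the click: keep pressing the cap firmly down with the gripper, and finish like that, still pressing and not letting go. Leave the knife, honing steel, bottle and jar where they are.

Things in the scene. Friction and masses are not known exactly. Their poses are not given: they have to be found in the camera images.
- box: Fixed white plastic box of skewers on the bench, 200 mm along its x, 150 mm along its y, 90 mm high. Origin: centre of its underside, z up. The lid's hinge line runs along the box's x at y = +75 mm, z = 90 mm (top of the +y wall). A bracket on the opposite (-y) wall carries the stud, its axis at x = 0, y = -100 mm.
- lid (a joint): Angle of the grey lid (rad): 0 is shut (level), it grows as the free edge rises; starts part open at 0.7 to 1.1, stops at 1.5. The stiff hinge holds it where it is left; 1 to 4 N down near the free edge closes it. Plate 6 mm thick, 206 mm along the box's x, reaching 148 mm from the hinge. Shut, its underside is 90 mm and its top face 96 mm above the bench.
- lid_edge (a point): On the lid's top (outer) face, mid-width at its free edge, 150 mm from the hinge line, where the tab begins. The tab is 70 mm wide and reaches on to 200 mm from the hinge.
- lid_hole (a point): Centre of the 36 mm hole in the lid's tab, on its top face, 175 mm from the hinge line. It drops over the stud when the lid is shut.
- stud: Fixed upright steel snap stud on the bracket. Origin: on its axis, level with the shut lid's top face (96 mm above the bench), z up. A post, 19 mm diameter, tapering to a flat 13 mm tip, rises 24 mm above the origin. Four spring-loaded balls stand out round it (31 mm across) 11 mm above the origin; the cap's lip must be forced over them.
- stud_tip (a point): Centre of the stud's flat tip. The cap's lip meets the balls when the cap's centre is about 17 mm above this point; resistance grows to 8 to 14 N, then drops suddenly (the click) at about 12 mm as the balls pull the cap on, and it bottoms on the tip at 7 mm, its rim 2 mm above the lid. Once bottomed, a steady push of about 10 N is pressing firmly.
- cap_mid (a point): Centre (half-way up, on the axis) of the loose black plastic cap, 60 g, 58 mm high, standing mouth down on the white board (board top 14 mm above the bench). Z: its axis, up. Hollow skirt, 44 mm diameter, from 29 to 3 mm below this point; above its shoulder a solid round grip, 28 mm diameter, 32 mm tall, up to 29 mm above this point. Inside the mouth a lip of 26 mm opening.
- knife: Bystander: butcher's knife, black handle, 310 mm long, lying across the far end of the board. Leave alone. Origin: underside, where handle meets blade.
- honing_steel: Bystander: honing steel, 335 mm long, black handle, lying on the board's right side (-y). Leave alone. Origin: underside, near the guard between handle and rod.
- bottle: Bystander: amber bottle, 66 mm diameter, 180 mm high, beyond the work. Leave alone. Origin: centre of its underside.
- jar: Bystander: glass jar with steel lid, 64 mm diameter, 85 mm high, left of the box (+y). Leave alone. Origin: centre of its underside.
Mind the look-alikes: they are no part of the job. Of the things that look like the part that bears cap_mid, the middle-sized one is meant.

How it is judged:
By the outcome, as a careful person would: the job done as asked, in the order asked, and still so for the second after the job is handed in, while the arm keeps its last pose, push and grip.
It also fails if it takes over 59 s, if anything falls off the work surface, if the arm or the gripper's body presses on something with over 40 N, if the wrist force passes 120 N, or if a joint passes its speed limit or range.

## Working session

There is one attempt and no reset: what is moved stays moved. The work goes in short steps, Python scripts to look and compute and a tool call to move; the robot and the scene stay as the last step left them, time stands still between calls to the robot, and variables do not carry over. Pictures are saved under pics/ and viewed, and the job is handed in when it is done.

Besides the shell and the picture viewer there is one more tool, called in YAML: its name, and indented under it one key for each argument. carry_out: Moves the arm, as the interface text tells. Its arguments: {"type":"object","properties":{"steps":{"type":"array"},"squeeze":{"type":"number"}},"required":["steps"]}

```bash
ls; mkdir -p pics; python3 - <<'E'
from rig import robot
import cv2
print(robot.get_state())
for n in("scene","top"):
    f=robot.grab_frame(n); cv2.imwrite(f"pics/{n}0.png",f["image"]); print(n,{k:v for k,v in f.items() if k!="image"})
E
```

```text
pics
{'t': 0.0, 'qpos': array([ 1.01557980e+00,  1.31137936e-01,  1.48929442e+00,  2.88891373e-05,
        1.52300887e+00, -8.54003889e-02]), 'joint_vel': array([-0.00012116, -0.00266289, -0.00099315, -0.00124093,  0.0009514 ,
       -0.00064714]), 'joint_efforts': array([ 1.67509279e-03, -5.69404328e+01, -5.00544691e+01, -1.93723071e-05,
        1.48972141e-02, -4.66480606e-05]), 'ee_pos': array([271.33488517, 534.57006146, 255.24995853]), 'orientation': array([ 2.67679528e+00,  1.64296011e+00, -2.61495469e-03]), 'ft_force': array([-0.65566624,  0.48124759,  0.11538814]), 'ft_torque': array([-0.06427568, -0.01752916,  0.02608502]), 'finger_gap': 85.05270877813116}
scene {'fx': 412.8846055814418, 'fy': 412.8846055814418, 'cx': 315.9967753839484, 'cy': 200.86525669849763, 'rvec': array([ 1.57574619,  2.04746451, -0.78220652]), 'tvec': array([ 156.75462173, -385.28994345, 1558.03711438])}
top {'fx': 417.0004427627866, 'fy': 417.0004427627866, 'cx': 313.28821998675124, 'cy': 197.50239964967756, 'rvec': array([ 2.16438076, -2.1968421 ,  0.09125183]), 'tvec': array([   2.47065285,  607.63474201, 1227.25394335])}
```

View pics/scene0.png

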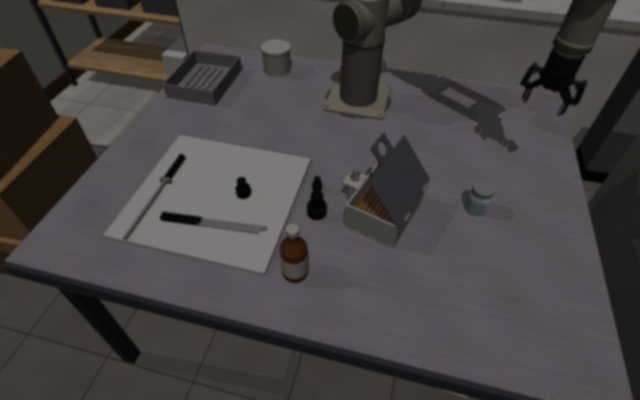

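View pics/top0.png

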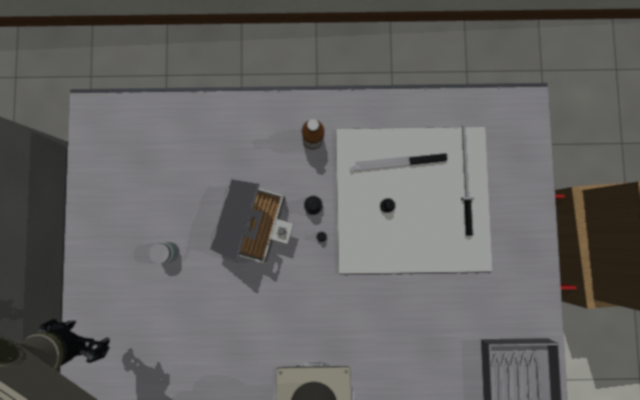

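```bash
python3 - <<'E'
import cv2,numpy as np
a=cv2.imread("pics/scene0.png");b=cv2.imread("pics/top0.png")
A=cv2.resize(a[120:250,225:445],None,fx=3.6,fy=3.6,interpolation=cv2.INTER_CUBIC)
B=cv2.resize(b[165:285,205:405],None,fx=4,fy=4,interpolation=cv2.INTER_CUBIC)
for n,i in(("cA",A),("cB",B)): cv2.imwrite(f"pics/{n}.png",np.clip(i.astype(float)*1.8,0,255).astype(np.uint8))
E
```

```text
(no output)
```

View pics/cA.png

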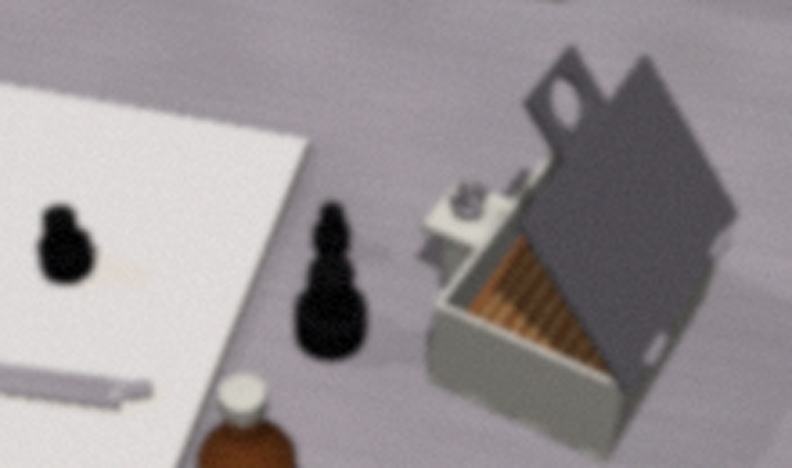

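View pics/cB.png

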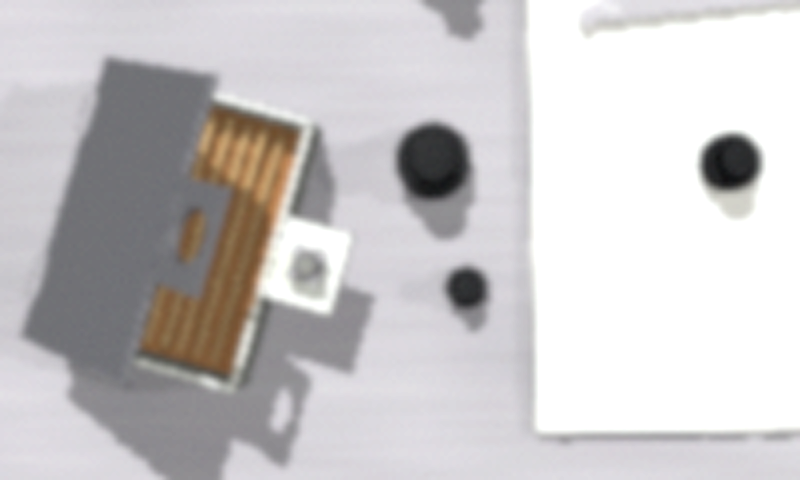

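Black-cap candidates: big cap at scene (317,207) / top (313,205), standing on the bench. Small cap at scene (317,185) / top (321,237), also on the bench. Middle-sized cap at scene (243,188) / top (388,205), on the white board. The last one fits both "middle-sized" and "on the board", and the crops confirm it. The box lid hinges on the left (+y) in the top view, and the stud is at scene ≈(355,175) / top ≈(283,231).

```bash
cat > h.py <<'E'
import cv2,numpy as np
from rig import robot
def cam(f):
    R=cv2.Rodrigues(np.array(f["rvec"],float))[0];t=np.array(f["tvec"],float)
    K=np.array([[f["fx"],0,f["cx"]],[0,f["fy"],f["cy"]],[0,0,1]]);return K,R,t
def plane(c,p,z):
    K,R,t=c;d=R.T@np.linalg.inv(K)@np.array([p[0],p[1],1.]);C=-R.T@t
    return C+d*(z-C[2])/d[2]
def proj(c,X):
    K,R,t=c;v=K@(R@np.array(X,float)+t);return v[:2]/v[2]
def tri(c1,p1,c2,p2):
    P=[c[0]@np.c_[c[1],c[2]] for c in(c1,c2)]
    X=cv2.triangulatePoints(P[0],P[1],np.array(p1,float).reshape(2,1),np.array(p2,float).reshape(2,1))[:,0]
    return X[:3]/X[3]
def crop(im,x,y,w,h,s,name,g=1.8):
    i=cv2.resize(im[y:y+h,x:x+w],None,fx=s,fy=s,interpolation=cv2.INTER_CUBIC)
    cv2.imwrite("pics/"+name,np.clip(i*float(g),0,255).astype(np.uint8))
E
python3 - <<'E'
from h import *
import pickle
S=robot.grab_frame("scene");T=robot.grab_frame("top");pickle.dump((S,T),open("f0.pkl","wb"))
cs,ct=cam(S),cam(T)
print("camC",-cs[1].T@cs[2],-ct[1].T@ct[2])
for n,f,(x,y,w,h),c in(("s",S,(230,168,28,36),cs),("t",T,(372,190,32,32),ct)):
    g=f["image"][y:y+h,x:x+w].max(2)
    g8=cv2.resize(g,None,fx=8,fy=8,interpolation=cv2.INTER_LINEAR)
    print(n,g.min(),np.median(g))
    m=(g8<(int(g.min())+np.median(g))/2).astype(np.uint8)
    co=max(cv2.findContours(m,0,1)[0],key=cv2.contourArea)
    r=cv2.boundingRect(co);print("bbox",x+(r[0])/8-.44,y+r[1]/8-.44,r[2]/8,r[3]/8)
    rows=np.where(m.any(1))[0]
    if n=="s":
        for k in rows[::8]:
            q=np.where(m[k])[0];print(round(y+k/8-.44,2),round(x+q[0]/8-.44,2),round(x+q[-1]/8-.44,2))
    e=cv2.minEnclosingCircle(co);el=cv2.fitEllipse(co);p=np.array(el[0])/8+[x-.44,y-.44];print(p,np.array(el[1])/8,el[2])
    for z in(14,40,72):print(z,plane(c,p,z))
    crop(f["image"],x,y,w,h,16,f"cap_{n}.png",3 if 1 else 1)
crop(T["image"],200,170,100,100,6,"boxT.png",1.8)
crop(S["image"],335,125,100,120,5,"boxS.png",1.8)
E
```

```text
camC [1324.37294369  184.95551636  901.29227486] [ 505.51549225   -3.3114624  1272.72206181]
s 0 123.0
bbox 235.31 176.81 15.375 21.625
176.81 240.18 241.81
177.81 237.94 244.18
178.81 237.06 244.94
179.81 236.81 245.31
180.81 236.68 245.44
181.81 236.68 245.81
182.81 236.68 246.56
183.81 236.68 247.94
184.81 236.44 248.81
185.81 236.06 249.31
186.81 235.68 249.56
187.81 235.44 250.06
188.81 235.31 250.44
189.81 235.44 250.56
190.81 235.68 250.56
191.81 235.81 250.56
192.81 235.94 250.44
193.81 236.18 250.06
194.81 236.56 249.68
195.81 237.06 248.94
196.81 237.94 247.56
197.81 239.68 245.94
[242.57404572 188.42605453] [14.66414928 22.03510094] 168.63706970214844
14 [ 561.32991632 -239.35762306   14.        ]
40 [ 583.6890862  -226.92413081   40.        ]
72 [ 611.20806452 -211.62137111   72.        ]
t 11 153.0
bbox 379.81 198.31 14.75 14.25
[387.10114437 205.43130451] [14.06472874 15.00545406] 59.862430572509766
14 [ 581.11917668 -229.47729356   14.        ]
40 [ 579.55751676 -224.80564142   40.        ]
72 [ 577.63547378 -219.05591572   72.        ]
```

View pics/cap_s.png

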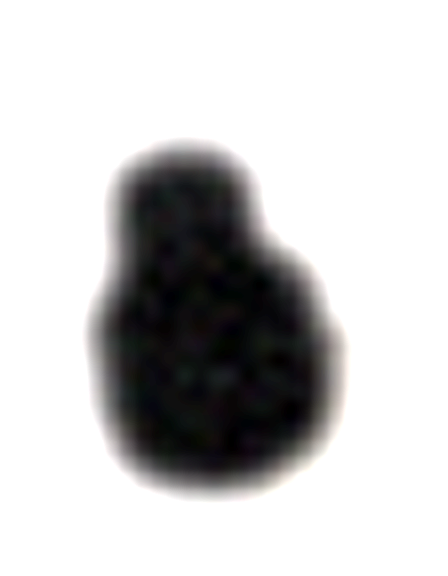

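View pics/cap_t.png

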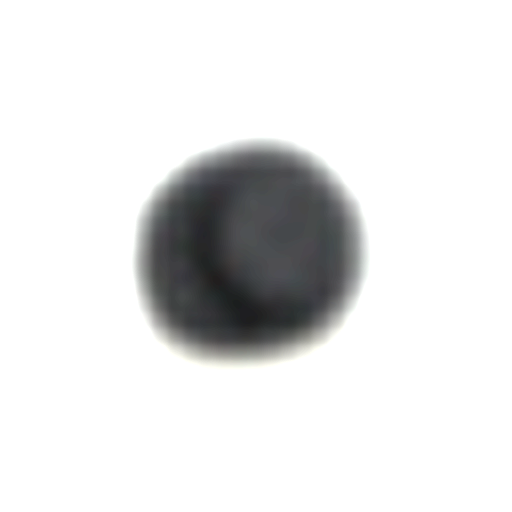

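View pics/boxT.png

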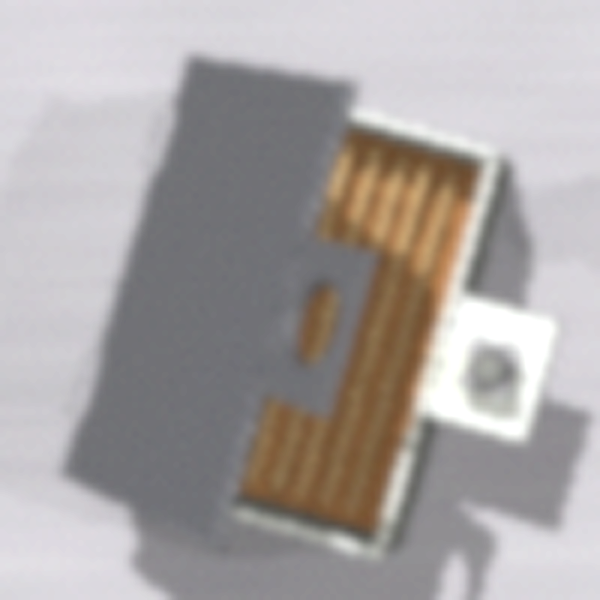

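View pics/boxS.png

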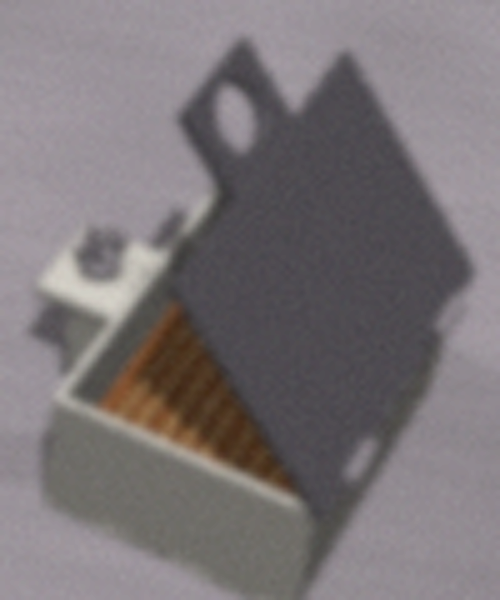

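```bash
python3 - <<'E'
from h import *
import pickle
S,T=pickle.load(open("f0.pkl","rb"));cs,ct=cam(S),cam(T)
def ps(u,v):return np.array([335+(u+.5)/5-.5,125+(v+.5)/5-.5])
def pt(u,v):return np.array([200+(u+.5)/6-.5,170+(v+.5)/6-.5])
def rp(n,a,b):
    X=tri(cs,a,ct,b);print(n,X.round(1),"res",(proj(cs,X)-a).round(1),(proj(ct,X)-b).round(1))
rp("cap grip top",(241.1,179.4),(388.9,204.2))
rp("stud tip",ps(103,240),pt(493,366))
rp("corner far(front +x?)",ps(67,398),pt(494,155))
rp("lid hole",ps(237,118),pt(320,322))
rp("lid A",ps(346,52),pt(243,500))
rp("tab tip a",ps(244,42),pt(325,415))
rp("tab tip b",ps(183,120),pt(372,245))
for n,p in (("front+x",(494,155)),("front-x",(383,553)),("back?",(236,505))):
    print(n,plane(ct,pt(*p),90).round(1))
X=[580,-227]
for z in(14,40,72):print(z,proj(cs,[*X,z]),proj(ct,[*X,z]))
E
```

```text
cap grip top [ 581.5 -225.5   74.8] res [0.6 0.1] [ 0.6 -0.2]
stud tip [509.6  82.9 111.4] res [-0.1 -0. ] [-0.1  0. ]
corner far(front +x?) [609.3  84.   90. ] res [-0.5 -0. ] [-0.4  0.1]
lid hole [528.6 145.7 228.9] res [ 0. -0.] [ 0. -0.]
lid A [454.6 185.6 220.7] res [-2.5  0. ] [-2.5  0.3]
tab tip a [490.3 141.3 245.8] res [ 0. -0.] [ 0. -0.]
tab tip b [559.4 121.8 247.9] res [-0.1  0. ] [-0.1  0. ]
front+x [609.6  82.8  90. ]
front-x [423.2 136.4  90. ]
back? [446.6 205.2  90. ]
14 [244.16586682 193.66397742] [386.29338647 205.81279793]
40 [243.02250506 187.52704325] [387.83709969 205.27122962]
72 [241.56329106 179.69478884] [389.82832272 204.5726651 ]
```

Measured by two views: the cap axis is at ≈(580.5,−227) with its top at ~72–75. The stud is at ≈(509.5,84). Box yaw is ≈ −15.7°, the hinge midpoint ≈(557.5,254,90) and the lid angle ≈0.89 rad. I'll move above the outer side of the lid, jaws shut.

carry_out:
  steps:
    - [0, 0, -9.8, 0.034, -0.0415, 0.01, 1]
    - [0, 0, -9.8, 0.034, -0.0415, 0.01, 1]
    - [0, 0, -9.8, 0.034, -0.0415, 0.01, 1]
    - [0, 0, -9.8, 0.034, -0.0415, 0.01, 1]
    - [0, 0, -9.8, 0.034, -0.0415, 0, 1]
  squeeze: 60

```text
t: 0.82
ee_pos: [442.8, 326.3, 297.4]
orientation: [-3.118, -0.376, -0.003]
ft_force: [0.8, -0.0, -0.2]
finger_gap: -0.1
```

carry_out:
  steps:
    - [0, 0, -9.8, 0.034, -0.0415, 0, 1]
    - [0, 0, -9.8, 0.034, -0.0415, 0, 1]
    - [0, 0, -9.8, 0.034, -0.0415, 0, 1]
    - [0, 0, 0, 0, 0, 0, 1]
    - [0, 0, 0, 0, 0, 0, 1]

```text
t: 1.45
ee_pos: [543.3, 203.1, 296.0]
orientation: [-3.114, 0.417, 0.001]
ft_force: [-0.2, 0.2, -0.2]
finger_gap: -0.1
```

carry_out:
  steps:
    - [0, 0, 0, 0, 0, -0.025, 1]
    - [0, 0, 0, 0, 0, -0.024, 1]
    - [0, 0, 0, -0.0025, -0.009, -0.0095, 1]
    - [0, 0, 0, -0.0025, -0.009, -0.0095, 1]
    - [0, 0, 0, 0, 0, 0, 1]

```text
t: 2.08
ee_pos: [538.2, 184.5, 228.2]
orientation: [3.113, -0.419, -0.001]
ft_force: [0.1, 0.3, 0.5]
finger_gap: -0.1
```

```bash
python3 - <<'E'
from h import *
T=robot.grab_frame("top");S=robot.grab_frame("scene")
a=cv2.resize(S["image"][110:250,300:440],None,fx=2.8,fy=2.8);b=cv2.resize(T["image"][150:290,180:320],None,fx=2.8,fy=2.8)
cv2.imwrite("pics/l1.png",np.clip(np.hstack([a,b])*1.8,0,255).astype(np.uint8))
print(robot.get_state()["ft_force"])
E
```

```text
[ 0.44908067 -0.38998812  0.64099318]
```

View pics/l1.png

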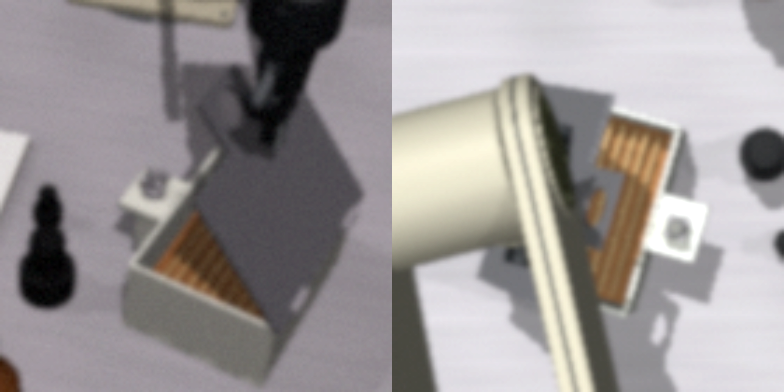

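The tip is at the lid's outer face at mid-width near the free edge, crop (268,140), just touching or not quite. I'll follow the lid's arc down.

carry_out:
  steps:
    - [0, 0, 0, -0.0027, -0.0096, -0.009, 1]
    - [0, 0, 0, -0.0027, -0.0096, -0.009, 1]
    - [0, 0, 0, -0.0023, -0.0081, -0.011, 1]
    - [0, 0, 0, -0.0023, -0.0081, -0.0114, 1]
    - [0, 0, 0, -0.0016, -0.0057, -0.0125, 1]

```text
t: 2.8
ee_pos: [526.7, 143.1, 174.4]
orientation: [3.113, -0.419, -0.001]
ft_force: [0.0, -1.4, 2.7]
finger_gap: -0.1
```

carry_out:
  steps:
    - [0, 0, 0, -0.0016, -0.0057, -0.0125, 1]
    - [0, 0, 0, -0.0008, -0.003, -0.01, 1]
    - [0, 0, 0, -0.0008, -0.003, -0.01, 1]
    - [0, 0, 0, -0.0004, -0.0015, -0.008, 1]
    - [0, 0, 0, 0, 0, -0.007, 1]

```text
t: 3.42
ee_pos: [523.2, 130.5, 127.2]
orientation: [3.113, -0.419, -0.001]
ft_force: [-2.0, -1.8, 2.5]
finger_gap: 0.0
```

carry_out:
  steps:
    - [0, 0, 0, 0, 0, -0.003, 1]
    - [0, 0, 0, 0, 0, -0.003, 1]
    - [0, 0, 0, 0, 0, 0, 1]

```text
t: 3.8
ee_pos: [523.4, 130.8, 121.8]
orientation: [-3.113, 0.419, 0.0]
ft_force: [0.4, -1.1, 0.9]
finger_gap: -0.2
```

carry_out:
  steps:
    - [0, 0, 0, 0, 0, -0.001, 1]
    - [0, 0, 0, 0, 0, -0.001, 1]
    - [0, 0, 0, 0, 0, 0, 1]

```text
t: 4.18
ee_pos: [523.6, 130.9, 121.0]
orientation: [-3.113, 0.418, -0.001]
ft_force: [-4.6, -0.5, 7.6]
finger_gap: 0.1
```

carry_out:
  steps:
    - [0, 0, 0, 0, 0, -0.001, 1]
    - [0, 0, 0, 0, 0, 0, 1]

```text
t: 4.42
ee_pos: [523.7, 130.9, 120.9]
orientation: [-3.113, 0.418, -0.001]
ft_force: [-8.5, -2.0, 15.4]
finger_gap: -0.2
```

carry_out:
  steps:
    - [0, 0, 0, 0, 0, 0.03, 1]
    - [0, 0, 0, 0, 0, 0.06, 1]
    - [0, 0, 0, 0, -0.04, 0.02, 1]
    - [0, 0, 0, 0.015, -0.06, 0.0, 0]
    - [0, 0, 0, 0.015, -0.06, 0, 0]

```text
t: 5.05
ee_pos: [554.0, -30.5, 229.8]
orientation: [-3.114, 0.417, -0.003]
ft_force: [0.4, 0.7, -0.3]
finger_gap: 35.8
```

carry_out:
  steps:
    - [0, 0, 0, 0.008, -0.06, 0, 0]
    - [0, 0, 0, 0.008, -0.06, 0, 0]
    - [0, 0, 0, 0.008, -0.06, 0, 0]
    - [0, 0, 0, 0.0025, -0.0165, 0, 0]
    - [0, 0, 0, 0, 0, 0, 0]

```text
t: 5.68
ee_pos: [579.7, -226.5, 228.5]
orientation: [-3.113, 0.422, 0.001]
ft_force: [-0.3, -0.4, 0.2]
finger_gap: 85.2
```

```bash
python3 - <<'E'
from h import *
import pickle
T=robot.grab_frame("top");S=robot.grab_frame("scene");pickle.dump((S,T),open("f1.pkl","wb"))
crop(S["image"],225,120,220,130,3.6,"s2.png")
crop(S["image"],335,140,100,100,6,"s2b.png")
crop(T["image"],205,165,200,120,4,"t2.png")
print(robot.get_state()["ee_pos"])
E
```

```text
[ 579.95436324 -224.40314322  228.72254026]
```

View pics/s2.png

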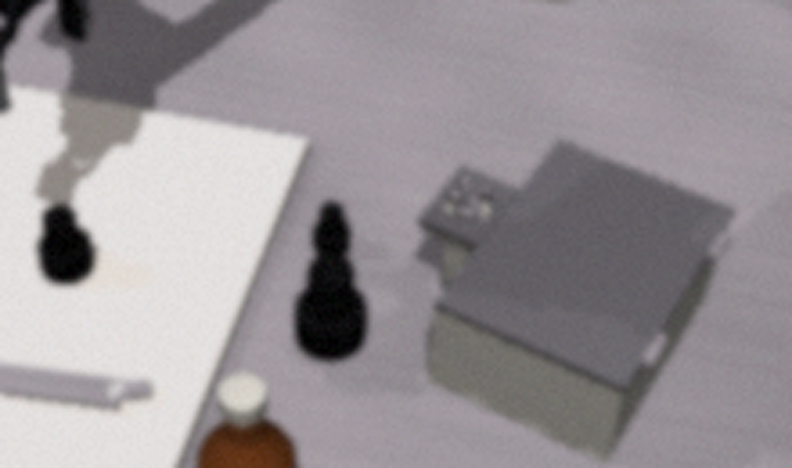

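View pics/s2b.png

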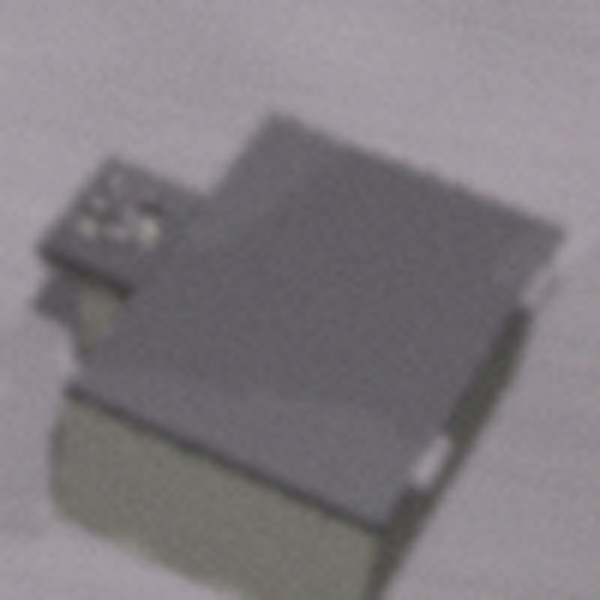

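View pics/t2.png

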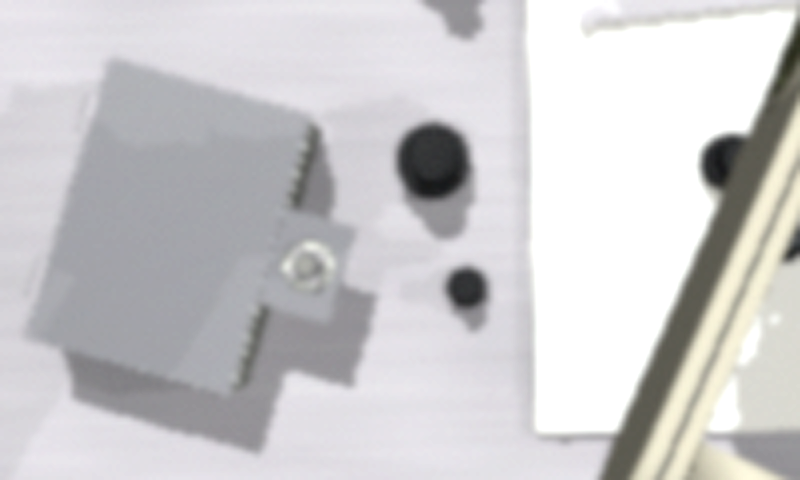

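```bash
python3 - <<'E'
from h import *
import pickle
S,T=pickle.load(open("f1.pkl","rb"));cs,ct=cam(S),cam(T)
pt=lambda u,v:np.array([205+(u+.5)/4-.5,165+(v+.5)/4-.5])
ps=lambda u,v:np.array([335+(u+.5)/6-.5,140+(v+.5)/6-.5])
for n,p in(("hole",(308,266)),("tabA",(357,230)),("tabB",(330,318)),("BL",(107,58)),("FL",(316,120)),("BR",(25,335)),("FR",(237,393))):
    print(n,plane(ct,pt(*p),96).round(1))
print("tip(top,120)",plane(ct,pt(309,265),120))
print("hole scene z96",plane(cs,ps(118,218),96),"tip scene z120",plane(cs,ps(118,208),120))
for a,b,n in(((273,115),(237,393),"FR"),((565,235),(25,335),"BR"),((72,392),(316,120),"FL"),((110,158),(330,318),"tabB"),((42,247),(357,230),"tabA")):
    X=tri(cs,ps(*a),ct,pt(*b));print(n,X.round(1))
print(robot.get_state()["ee_pos"])
E
```

```text
hole [508.2  84.1  96. ]
tabA [533.   49.3  96. ]
tabB [471.7  69.   96. ]
BL [657.6 225.5  96. ]
FL [611.2  77.5  96. ]
BR [463.  282.7  96. ]
FR [420.5 134.4  96. ]
tip(top,120) [508.85494102  81.59396976 120.        ]
hole scene z96 [507.30299007  81.18351754  96.        ] tip scene z120 [525.36634024  83.02700165 120.        ]
FR [420.2 137.   96.6]
BR [463.  282.6  94. ]
FL [611.5  79.9  88.4]
tabB [471.6  69.4  98.7]
tabA [532.9  50.2  93.9]
[ 579.95436324 -224.40314322  228.72254026]
```

carry_out:
  steps:
    - [0, 0, 0, 0, 0, 0, 0]

```text
t: 5.9
ee_pos: [580.1, -224.0, 229.0]
orientation: [-3.114, 0.416, 0.0]
ft_force: [-0.1, -0.5, -0.7]
finger_gap: 85.4
```

carry_out:
  steps:
    - [0, 0, 0, 0, 0, -0.05, 0]
    - [0, 0, 0, 0, 0, -0.03, 0]
    - [0, 0, 0, 0, 0, 0, 0]
    - [0, 0, 0, 0, 0, 0, 0]

```text
t: 6.4
ee_pos: [580.8, -225.4, 150.7]
orientation: [3.113, -0.417, 0.003]
ft_force: [-0.6, 0.0, 0.5]
finger_gap: 84.9
```

```bash
python3 - <<'E'
from h import *
T=robot.grab_frame("top");S=robot.grab_frame("scene")
a=cv2.resize(S["image"][130:220,190:300],None,fx=4,fy=4);b=cv2.resize(T["image"][160:250,340:430],None,fx=4,fy=4)
cv2.imwrite("pics/g1.png",np.clip(np.hstack([a,b])*2.2,0,255).astype(np.uint8))
print(robot.get_state()["ee_pos"])
E
```

```text
[ 581.3081135  -226.01864466  151.53189428]
```

View pics/g1.png

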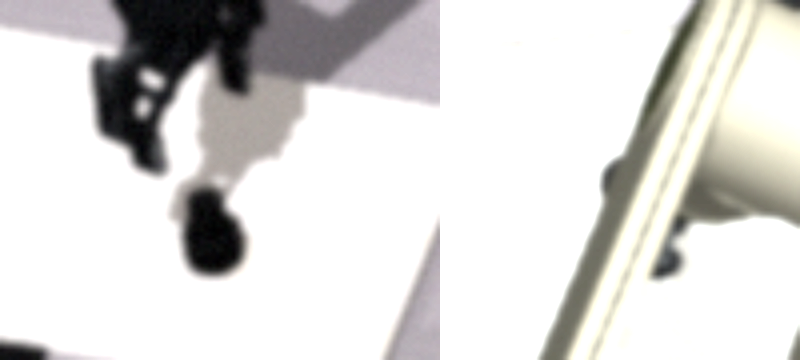

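The jaws straddle the cap symmetrically in the scene crop, so I'm descending.

carry_out:
  steps:
    - [0, 0, 0, 0, -0.001, -0.04, 0]
    - [0, 0, 0, 0, 0, -0.03, 0]
    - [0, 0, 0, 0, 0, -0.013, 0]
    - [0, 0, 0, 0, 0, 0, 0]

```text
t: 7.0
ee_pos: [580.0, -226.8, 66.2]
orientation: [-3.113, 0.419, 0.0]
ft_force: [0.9, -0.3, 0.4]
finger_gap: 85.3
```

carry_out:
  steps:
    - [0, 0, 0, 0, 0, 0, 1]
    - [0, 0, 0, 0, 0, 0, 1]
    - [0, 0, 0, 0, 0, 0, 1]
    - [0, 0, 0, 0, 0, 0, 1]
    - [0, 0, 0, 0, 0, 0, 1]
  squeeze: 70

```text
t: 7.62
ee_pos: [580.5, -227.1, 67.0]
orientation: [3.113, -0.419, 0.002]
ft_force: [0.0, 0.2, 6.6]
finger_gap: 26.3
```

carry_out:
  steps:
    - [0, 0, 0, 0, 0, 0, 1]
    - [0, 0, 0, 0, 0, 0.01, 1]
    - [0, 0, 0, 0, 0, 0.04, 1]
    - [0, 0, 0, 0, 0, 0.05, 1]
    - [0, 0, 0, 0, 0, 0, 1]

```text
t: 8.25
ee_pos: [582.8, -228.2, 172.2]
orientation: [3.111, -0.418, 0.014]
ft_force: [0.5, -0.6, -0.1]
finger_gap: 26.5
```

```bash
python3 - <<'E'
from h import *
T=robot.grab_frame("top");S=robot.grab_frame("scene")
a=cv2.resize(S["image"][90:200,190:300],None,fx=4,fy=4);b=cv2.resize(T["image"][160:270,340:430],None,fx=4,fy=4)
cv2.imwrite("pics/g2.png",np.clip(np.hstack([a,b])*2.2,0,255).astype(np.uint8))
s=robot.get_state();print(s["ee_pos"],s["finger_gap"],s["ft_force"])
E
```

```text
[ 580.20914277 -226.94959003  166.80623219] 26.205663419775224 [-1.34802622  0.69601042 -1.34953912]
```

View pics/g2.png

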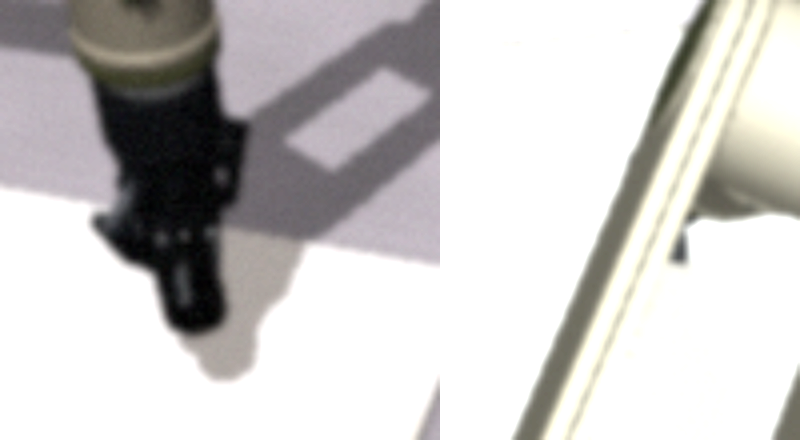

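carry_out:
  steps:
    - [0, 0, 0, 0, 0, 0.03, 1]
    - [0, 0, 0, 0, 0, 0.03, 1]
    - [0, 0, 0, -0.01, 0.045, 0, 1]
    - [0, 0, 0, -0.012, 0.05, 0, 1]
    - [0, 0, 0, -0.012, 0.05, 0, 1]

```text
t: 8.98
ee_pos: [544.3, -80.3, 223.7]
orientation: [-3.113, 0.42, 0.006]
ft_force: [0.8, -0.1, -1.1]
finger_gap: 26.6
```

carry_out:
  steps:
    - [0, 0, 0, -0.012, 0.05, 0, 1]
    - [0, 0, 0, -0.012, 0.05, 0, 1]
    - [0, 0, 0, -0.012, 0.05, 0, 1]
    - [0, 0, 0, -0.0015, 0.015, 0, 1]
    - [0, 0, 0, 0, 0, 0, 1]

```text
t: 9.6
ee_pos: [507.7, 83.7, 224.6]
orientation: [3.113, -0.416, -0.003]
ft_force: [0.0, -0.7, -0.6]
finger_gap: 25.9
```

carry_out:
  steps:
    - [0, 0, 0, 0, 0, -0.02, 1]
    - [0, 0, 0, 0, 0, 0, 1]
    - [0, 0, 0, 0, 0, 0, 1]

```text
t: 9.98
ee_pos: [508.6, 82.2, 206.0]
orientation: [3.113, -0.421, -0.001]
ft_force: [0.2, -1.1, -0.7]
finger_gap: 26.3
```

```bash
cat > lk.py <<'E'
from h import *
import sys,pickle
T=robot.grab_frame("top");S=robot.grab_frame("scene");pickle.dump((S,T),open(sys.argv[1]+".pkl","wb"))
crop(S["image"],320,110,80,100,6,sys.argv[1]+"s.png",2.2);crop(T["image"],230,180,100,100,5,sys.argv[1]+"t.png",1.6)
s=robot.get_state();print(s["ee_pos"],s["orientation"],s["finger_gap"],s["ft_force"])
E
python3 lk.py p1
```

```text
[508.93050292  82.56755545 206.60467472] [-3.11335073e+00  4.20079669e-01 -1.37013360e-03] 26.444347735262742 [-0.56395498  1.47937658 -0.32586244]
```

View pics/p1s.png

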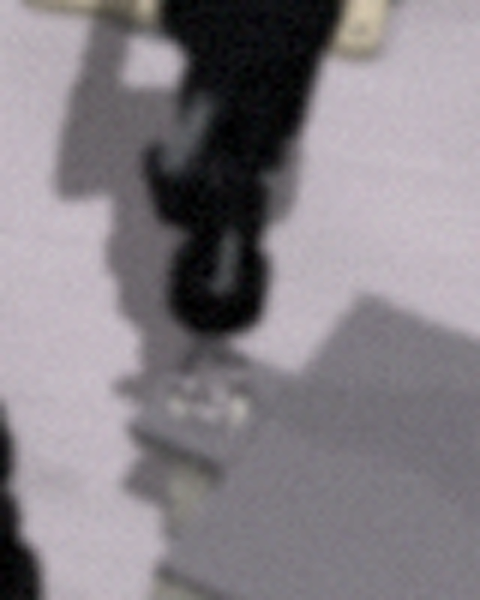

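View pics/p1t.png

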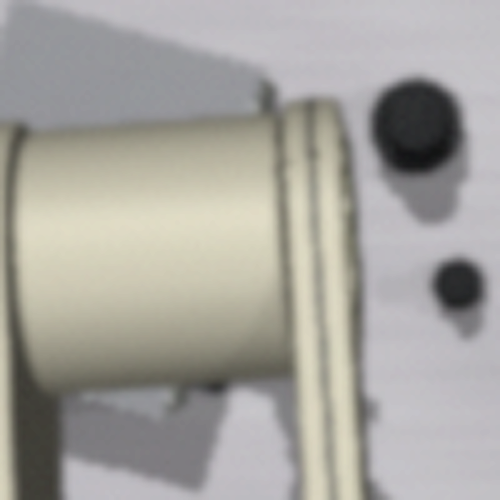

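```bash
python3 - <<'E'
from h import *
import pickle
S,T=pickle.load(open("p1.pkl","rb"));c=cam(S)
a=np.linspace(0,2*np.pi,60)
for zb in(150,153.6,157):
    for z in (zb,zb+26):
        P=np.array([proj(c,[508.8+22*np.cos(t),82.6+22*np.sin(t),z]) for t in a])
        print(zb,z,"cols",P[:,0].min().round(1),P[:,0].max().round(1),"bottom row",P[:,1].max().round(1))
g=S["image"].max(2).astype(int)
for r in range(148,170,2):
    q=np.where(g[r,340:376]<35)[0];print(r,(340+q[0],340+q[-1]) if len(q) else None)
print("stud tip",proj(c,[508.8,83.2,120]),"hole",proj(c,[508.8,83.2,96]))
print("pix tip obs", 335+118/6-.5,140+208/6-.5)
E
```

```text
150 150 cols 347.9 364.4 bottom row 167.7
150 176 cols 348.5 365.2 bottom row 160.4
153.6 153.6 cols 347.9 364.5 bottom row 166.7
153.6 179.6 cols 348.5 365.4 bottom row 159.3
157 157 cols 348.0 364.6 bottom row 165.7
157 183 cols 348.6 365.5 bottom row 158.3
148 (np.int64(349), np.int64(363))
150 (np.int64(350), np.int64(362))
152 (np.int64(349), np.int64(363))
154 (np.int64(348), np.int64(363))
156 (np.int64(348), np.int64(363))
158 (np.int64(348), np.int64(363))
160 (np.int64(348), np.int64(363))
162 (np.int64(348), np.int64(362))
164 (np.int64(350), np.int64(360))
166 (np.int64(352), np.int64(356))
168 (np.int64(352), np.int64(355))
stud tip [355.49840803 170.14653013] hole [354.85980445 176.41605988]
pix tip obs 354.1666666666667 174.16666666666666
```

Scene extents match the prediction: cap bottom row ~166, centred on column ~355.5, stud column ~354–355. I'll lower onto the stud.

carry_out:
  steps:
    - [0, 0, 0, 0, 0.0005, -0.018, 1]
    - [0, 0, 0, 0, 0, -0.012, 1]
    - [0, 0, 0, 0, 0, -0.006, 1]
    - [0, 0, 0, 0, 0, -0.003, 1]
    - [0, 0, 0, 0, 0, 0, 1]
  squeeze: 90

```text
t: 10.7
ee_pos: [508.4, 83.7, 166.8]
orientation: [3.114, -0.418, -0.0]
ft_force: [-0.6, 0.9, -0.9]
finger_gap: 25.9
```

```bash
python3 lk.py p2
```

```text
[508.67784579  83.74527681 167.33021179] [-3.11348446e+00  4.18555413e-01 -1.04099013e-03] 25.87338131200759 [ 0.2004179  -0.3141391   0.19458061]
```

View pics/p2s.png

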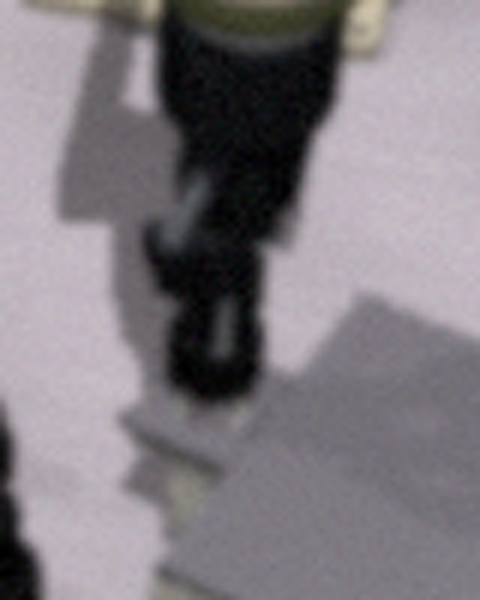

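No side force with the mouth past the tip and the cap centred over the hole. Continuing down.

carry_out:
  steps:
    - [0, 0, 0, 0, 0, -0.003, 1]
    - [0, 0, 0, 0, 0, -0.002, 1]
    - [0, 0, 0, 0, 0, -0.0015, 1]
    - [0, 0, 0, 0, 0, 0, 1]

```text
t: 11.3
ee_pos: [508.9, 83.9, 161.2]
orientation: [-3.113, 0.419, -0.002]
ft_force: [-0.6, 0.5, 4.8]
finger_gap: 25.7
```

carry_out:
  steps:
    - [0, 0, 0, 0, 0, -0.001, 1]
    - [0, 0, 0, 0, 0, -0.001, 1]
    - [0, 0, 0, 0, 0, 0, 1]

```text
t: 11.68
ee_pos: [509.5, 83.9, 160.4]
orientation: [-3.113, 0.419, -0.004]
ft_force: [-2.4, 0.6, 11.7]
finger_gap: 25.8
```

carry_out:
  steps:
    - [0, 0, 0, 0, 0, -0.001, 1]
    - [0, 0, 0, 0, 0, -0.001, 1]
    - [0, 0, 0, 0, 0, 0, 1]

```text
t: 12.05
ee_pos: [509.5, 83.9, 158.5]
orientation: [-3.113, 0.418, -0.005]
ft_force: [-2.1, -0.6, 11.5]
finger_gap: 25.4
```

carry_out:
  steps:
    - [0, 0, 0, 0, 0, -0.001, 1]
    - [0, 0, 0, 0, 0, -0.001, 1]
    - [0, 0, 0, 0, 0, 0, 1]

```text
t: 12.42
ee_pos: [508.7, 83.8, 154.1]
orientation: [-3.113, 0.419, -0.001]
ft_force: [3.5, 1.2, -3.2]
finger_gap: 25.8
```

Click: the force dropped from 11.5 to −3.2 N and the cap was pulled on. Now bottoming out.

carry_out:
  steps:
    - [0, 0, 0, 0, 0, -0.0015, 1]
    - [0, 0, 0, 0, 0, -0.001, 1]
    - [0, 0, 0, 0, 0, 0, 1]

```text
t: 12.8
ee_pos: [508.0, 83.6, 151.3]
orientation: [3.113, -0.419, -0.002]
ft_force: [1.6, 0.6, -2.6]
finger_gap: 25.9
```

carry_out:
  steps:
    - [0, 0, 0, 0, 0, -0.001, 1]
    - [0, 0, 0, 0, 0, 0, 1]

```text
t: 13.05
ee_pos: [508.2, 83.7, 151.0]
orientation: [3.113, -0.419, -0.001]
ft_force: [-2.2, 0.6, 1.7]
finger_gap: 25.3
```

carry_out:
  steps:
    - [0, 0, 0, 0, 0, -0.001, 1]
    - [0, 0, 0, 0, 0, 0, 1]

```text
t: 13.3
ee_pos: [508.3, 83.7, 150.9]
orientation: [3.113, -0.419, -0.0]
ft_force: [-6.6, 0.0, 9.7]
finger_gap: 25.9
```

carry_out:
  steps:
    - [0, 0, 0, 0, 0, -0.0005, 1]
    - [0, 0, 0, 0, 0, 0, 1]
    - [0, 0, 0, 0, 0, 0, 1]

```text
t: 13.68
ee_pos: [508.3, 83.7, 150.9]
orientation: [3.113, -0.419, -0.0]
ft_force: [-7.6, -0.9, 13.8]
finger_gap: 25.6
```

carry_out:
  steps:
    - [0, 0, 0, 0, 0, -0.0002, 1]
    - [0, 0, 0, 0, 0, 0, 1]
    - [0, 0, 0, 0, 0, 0, 1]
    - [0, 0, 0, 0, 0, 0, 1]
    - [0, 0, 0, 0, 0, 0, 1]

```text
t: 14.3
ee_pos: [508.3, 83.7, 150.9]
orientation: [3.113, -0.419, -0.0]
ft_force: [-9.7, -0.4, 15.5]
finger_gap: 26.2
```

```bash
python3 lk.py p3; python3 -c "
from h import *
import pickle
S,T=pickle.load(open('p3.pkl','rb'));cv2.imwrite('pics/p3full.png',S['image'])"
```

```text
[508.28195585  83.67858277 150.85166838] [ 3.11340219e+00 -4.18536008e-01 -2.14537622e-04] 25.71717046231939 [-8.35620921 -0.53536433 14.46547268]
```

View pics/p3s.png

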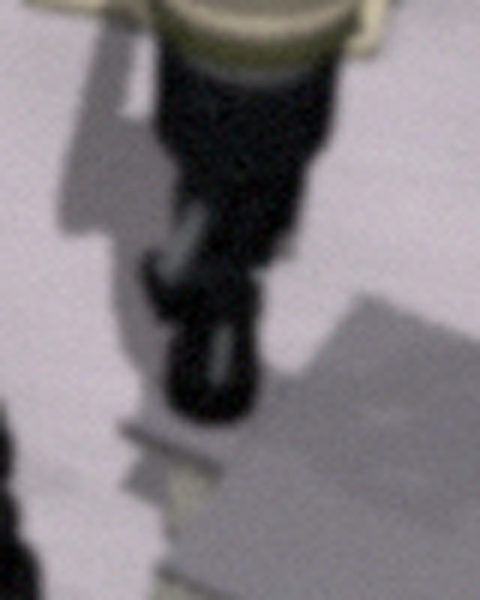

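View pics/p3full.png

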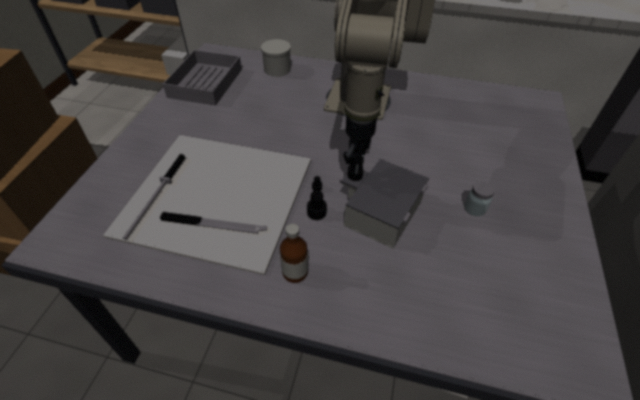

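The cap rim sits down on the tab, covering the hole (crop ≈(212,420)). The lid is level, the bystanders are in place, and a steady push of about 15 N is held. Handing in.

```bash
python3 -c "
from rig import robot
print(robot.sign_off())"
```

```text
the job is handed in; nothing more can be done
None
```

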